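# Find and open the swing flap of the tea box

## Robot

A 6-joint arm with a two-finger parallel gripper is mounted at the origin on the work surface. World frame = base frame: x ahead of the robot, y to its left, z up, the work surface at z = 0. Lengths are in mm, angles in rad, forces in N, time in s.
With the tool pointing down it reaches from about 350 to 975 mm from the base axis. Payload 7.1 kg.
Tool frame: the origin (TCP) lies midway between the tips of the shut fingers; the grasp point (between the pads) lies pinch_z behind it (pinch_z is the distance from the TCP to the grasp point, in mm); z points along the fingers, y is the line along which they close (so a half turn about z gives the same grasp; the last joint's range is limited). The gripper opens to 88 mm and grips with 3 to 60 N. Pads are 20 mm wide; open, the fingers measure 115 mm over their backs; the gripper's body (75 mm by 178 mm) begins 61 mm behind the grasp point.
Start: joints at [1.238, 0.423, 1.63, -0, 1.089, -0.019], TCP at [192.89, 594.473, 222.675] pointing down, gripper open.
Joint ranges: [-3, 3], [-0.9, 2.11], [0.09, 2.58], [-1.31, 4.45], [0.11, 2.69], [-2.54, 2.54]. Speed limits (rad/s): [2.39, 2.39, 3.01, 3.14, 3.14, 3.14].

## Interface

Orientations are given as a rotation vector (axis times angle).
In Python, from workcell import get_obs, get_image, close_job, pinch_z gives the robot as it stands.
- The arm moves only by the tool jog_arm, never from a script. Its argument "commands" is a list of rows, each a list of 3 entries, a list of its own where there are three numbers: the gripper command: -1 is shut, 1 is fully open, values between are in proportion, then the shift along the tool's x, y, z as a fraction of full scale, then the turn, a rotation vector about the tool's x, y, z as a fraction of full scale. In form: [[gripper, [tx, ty, tz], [rx, ry, rz]], ...]. A call has 1 to 10 rows; each row shifts and turns the commanded pose from where the row before left it, along the tool's axes as they then stand; what a row does not reach is not made up. Full scale, the value 1, is 0.1 m for a shift and 45 degrees for a turn. A row lasts 1/10 s, in which the tool goes at most 50 mm and 8.59 degrees, less where a joint would pass 70% of its speed; a pose out of reach is approached as far as the arm can. A call with a number of a shift or a turn outside -1 to 1 is refused whole. A call with a gripper value outside its range is refused whole. The fingers move at their own pace and stop on an object; the grip force is fixed at half the most. Time passes only in rows, so rows that do not move let the fingers close. It gives the time, the measured TCP pose, the force, the opening and the grip force at its end, in the units of the state.
- get_obs(): the state, without advancing time (a new reading comes with each control period).
- get_image(name): name is "scene" or "top"; returns a dict with "image" (420x560x3 uint8, blue, green, red), "z_map" (420x560 float32, mm along the optical axis (not along the pixel's ray), 0 where there is no reading), "intrinsics" (3x3 intrinsics, pixels), "eye" and "orientation" of the camera in the world. Camera axes: x right, y down, z forward; pixel columns grow to the right and rows downward; lengths in mm; the calibration is good to about 2 mm. A picture is of the moment at which its call begins.
- close_job(): hands the job in; it is judged then, once.
The state is a dict: "t": time; "qpos": joint angles; "qvel": joint speeds; "joint_torque": joint torques, N m; "ee_pos": TCP position; "orientation": TCP orientation; "ft_force": force on the tool from outside, world axes, zero at the start; "moment": the same for the moment, N m; "width": finger opening in mm; "grasp_force": force on a finger pad.
Only numpy, scipy, OpenCV 4.12 (cv2) and the standard library are available. Lean on these libraries where they do the work, as an engineer would, in place of code of your own. Each camera call takes 0.05 s, during which the arm holds its last target. There are 200 camera calls.

## Task

One of the four identical white panels in the top of the cherry tea box is the swing flap of its scrap bin; the other three are fixed. Press gently with the fingertips near an end of the panels until you find the one that rocks, then push it down there until it has swung fully open, and leave it standing open. Leave the bowl, the caddy and the whisk where they stand; nothing is to be picked up.

Things in the scene. Friction and masses are not known exactly. Their poses are not given: they have to be found in the camera images.
- box: Fixed hollow dark cherry box, 176 mm (its x) by 464 mm (its y) by 110 mm high. Origin at the centre of its underside, z up; place and yaw vary. Four identical white panels lie flush in its top in a row along its y, 107 mm apart, over bays 98 mm deep. The flap's bay changes from run to run; the other panels do not yield at all. Pressing with over 60 N counts as damage.
- bay1 (a point): Middle of the top surface (110 mm high) of the panel in bay 1, most to +y in the box frame. Axes as the box's. The panel is 130 mm (x) by 95 mm (y) by 8 mm. It may or may not be the flap. The point stays put when the panel moves.
- bay2 (a point): Middle of the top surface (110 mm high) of the panel in bay 2, second from +y in the box frame. Axes as the box's. The panel is 130 mm (x) by 95 mm (y) by 8 mm. It may or may not be the flap. The point stays put when the panel moves.
- bay3 (a point): Middle of the top surface (110 mm high) of the panel in bay 3, third from +y in the box frame. Axes as the box's. The panel is 130 mm (x) by 95 mm (y) by 8 mm. It may or may not be the flap. The point stays put when the panel moves.
- bay4 (a point): Middle of the top surface (110 mm high) of the panel in bay 4, most to -y in the box frame. Axes as the box's. The panel is 130 mm (x) by 95 mm (y) by 8 mm. It may or may not be the flap. The point stays put when the panel moves.
- flap (a joint): Tilt of the flap, rad; 0 flush, + its +x end (box frame) down, - its -x end down. Stops at +-0.95; open beyond +-0.75. Turns on a level pivot along box y under its middle, 4 mm below its top: press near an end, not the middle. Stiff (0.12 N m: 2.7 N at 45 mm), stays where left. As it tips, draw inward so as not to slip off: at 0.95 a point 45 mm out is 37 mm down, 19 mm inward.
- bowl: Loose yellow-glazed bowl, 112 mm across, 36 mm high, on the work surface near the box's +y end. Origin at the centre of its underside. Bystander.
- caddy: Loose round steel tea caddy with dark lid, 63 mm across, 84 mm high, on the work surface beyond the box. Origin at the centre of its underside. Bystander. (A fixed three-tier stack of white trays, 235 mm high, stands to the robot's right, over 100 mm from the box.)
- whisk: Loose bamboo whisk on a white ceramic rest, one piece, 68 mm across, 112 mm high, on the work surface beyond the box. Origin at the centre of its underside. Bystander.

How it is judged:
By the outcome, as a careful person would: the job done as asked, in the order asked, and still so for the second after the job is handed in, with the robot touching nothing.
It also fails if it takes over 45 s, if anything falls off the work surface, if the arm or the gripper's body presses on something with over 40 N, if the wrist force passes 120 N, or if a joint passes its speed limit or range.

## Working session

There is one attempt and no reset: what is moved stays moved. The work goes in short steps, Python scripts to look and compute and a tool call to move; the robot and the scene stay as the last step left them, time stands still between calls to the robot, and variables do not carry over. Pictures are saved under pics/ and viewed, at most 10 in all, crops included, and the job is handed in when it is done.

Besides the shell and the picture viewer there is one more tool, called as name([rows], argument=value, ...), one row to a line, values as JSON. jog_arm: Moves the arm, as the interface text tells. Its arguments: {"type":"object","properties":{"commands":{"type":"array","items":{"type":"array"}}},"required":["commands"]}

```bash
mkdir -p pics; cat > h.py <<'E'
import numpy as np, cv2
from scipy.spatial.transform import Rotation as R
from workcell import get_obs, get_image, close_job, pinch_z
def cloud(d):
    z=d["z_map"]; K=np.array(d["intrinsics"]); v,u=np.indices(z.shape)
    p=np.stack([(u-K[0,2])/K[0,0]*z,(v-K[1,2])/K[1,1]*z,z],-1)
    o=np.array(d["orientation"]); Rm=o if o.shape==(3,3) else R.from_rotvec(o).as_matrix()
    return p@Rm.T+np.array(d["eye"])
E
python3 - <<'E'
from h import *
for n in("top","scene"):
    d=get_image(n); cv2.imwrite(f"pics/{n}0.png",d["image"]); P=cloud(d); np.save(n,P)
    print(n,d["eye"],d["orientation"])
    m=(abs(P[...,2]-110)<5)&(d["z_map"]>0); print(m.sum(),np.median(P[d["z_map"]>0][:,2]))
    p=P[m][:,:2].astype(np.float32); print(cv2.minAreaRect(p))
print(get_obs(),pinch_z)
E
```

```text
top [548.97349558  95.62088666 843.14383969] [-2.1975465   2.13841048 -0.11007337]
25676 -0.9793886465351989
((602.9185791015625, -61.77091979980469), (464.91839599609375, 274.98785400390625), 87.3995361328125)
scene [1129.45313664  370.5310486   809.24046715] [-1.33324091 -2.32298944  0.81210725]
11059 0.3419732540030509
((-114.2977294921875, -275.51885986328125), (1246.927490234375, 1653.9315185546875), 75.25165557861328)
{'t': 0.1, 'qpos': array([ 1.23800337e+00,  4.23782246e-01,  1.63059195e+00, -9.52695133e-06,
        1.08861442e+00, -1.90032386e-02]), 'qvel': array([-5.28480345e-04, -1.49789411e-03, -2.02396254e-03,  1.00351249e-03,
       -5.23207168e-04, -9.90203401e-08]), 'joint_torque': array([-2.21389760e-04, -5.45611560e+01, -2.74320316e+01,  6.45359536e-02,
        1.87967776e-02, -5.40555811e-05]), 'ee_pos': array([192.73264391, 594.01585808, 221.97680506]), 'orientation': array([-4.90836172e-01, -3.10277246e+00,  2.16109444e-03]), 'ft_force': array([ 0.32758164, -0.05369907,  0.27374664]), 'moment': array([ 0.02348495, -0.01736159, -0.02290876]), 'grasp_force': 0.0, 'width': 87.77229860588746} 18.700000000000003
```

View pics/top0.png

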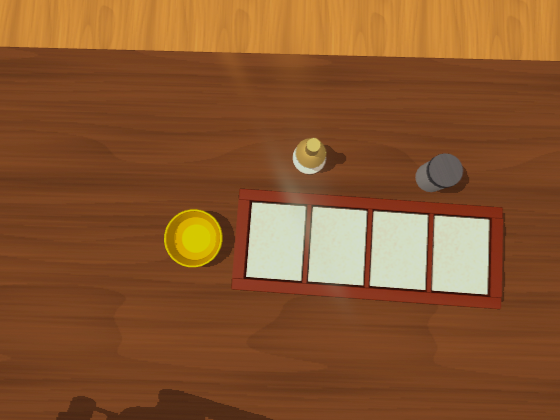

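View pics/scene0.png

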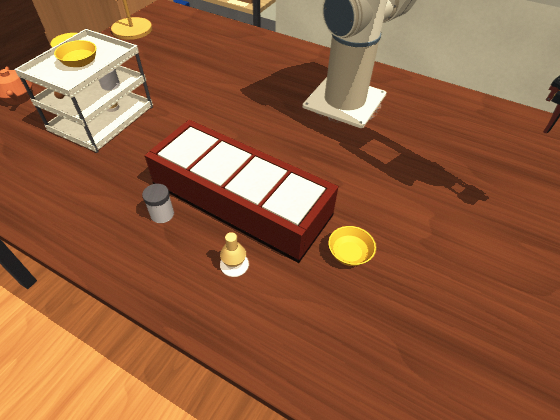

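The top view shows the box from about (233,190) to (502,307). The bowl is at (193,238), the whisk at (310,155) and the caddy at (443,170). The white panels are at about u=276, 338, 399 and 461, and the box's +y end is on the left, by the bowl.

```bash
python3 - <<'E'
from h import *
P=np.load("top.npy"); im=cv2.imread("pics/top0.png")
m=((im.min(-1)>150)&(abs(P[...,2]-110)<8)).astype(np.uint8)
n,l,s,c=cv2.connectedComponentsWithStats(cv2.morphologyEx(m,cv2.MORPH_OPEN,np.ones((3,3))))
for i in range(1,n):
    if s[i,4]>1000:
        r=cv2.minAreaRect(P[l==i][:,:2].astype(np.float32)); q=P[l==i]
        print(c[i],r,q[:,2].mean())
for nm,(a,b,cc,d) in dict(whisk=(270,120,340,185),caddy=(405,145,475,200)).items():
    q=P[b:d,a:cc].reshape(-1,3);q=q[(q[:,2]>40)&(q[:,0]>0)];print(nm,q.min(0),q.max(0),q.mean(0))
print(get_obs()["ee_pos"],R.from_rotvec(get_obs()["orientation"]).as_matrix().round(3))
E
```

```text
[275.79689457 241.23566241] ((560.8814697265625, 100.89833068847656), (93.92227935791016, 128.92303466796875), 87.26399230957031) 108.99156985001832
[337.03693536 245.75368106] ((555.9992065429688, -5.730113983154297), (94.37593078613281, 128.5227508544922), 87.20675659179688) 108.98422729024007
[398.58575 250.2375 ] ((551.2254028320312, -112.58123779296875), (94.73980712890625, 128.71031188964844), 87.39237213134766) 108.91162208766669
[460.26823821 254.65310174] ((546.3051147460938, -219.8787078857422), (96.26171112060547, 128.55712890625), 87.62261962890625) 108.8876508555856
whisk [548.97349558  10.8386636   41.12228972] [761.226367    95.62088666 843.14383969] [723.88122375  42.6184229   84.23659714]
caddy [ 548.97349558 -236.67724789   40.1962994 ] [730.76982392  95.62088666 843.14383969] [ 694.50141788 -195.87356765   91.68042215]
[192.73264391 594.01585808 221.97680506] [[-0.951  0.309 -0.   ]
 [ 0.309  0.951 -0.001]
 [ 0.    -0.001 -1.   ]]
```

jog_arm([
  [-1, [0, 0, 0], [0, 0, -0.171]],
  [-1, [0, 0, 0], [0, 0, -0.171]],
  [-1, [-0.235, -0.325, 0], [0, 0, 0]],
  [-1, [-0.235, -0.325, 0], [0, 0, 0]],
  [-1, [-0.235, -0.325, 0], [0, 0, 0]],
  [-1, [-0.235, -0.325, 0], [0, 0, 0]],
  [-1, [-0.235, -0.325, 0], [0, 0, 0]],
  [-1, [-0.235, -0.325, 0], [0, 0, 0]],
  [-1, [-0.235, -0.325, 0], [0, 0, 0]],
  [-1, [0, 0, 0], [0, 0, 0]],
])

```text
t: 1.1
ee_pos: [348.3, 356.4, 222.4]
orientation: [-0.077, -3.14, 0.002]
ft_force: [0.1, 0.2, 0.3]
width: 11.4
grasp_force: 0.0
```

```bash
cat >> h.py <<'E'
ux=np.array([.999,-.0455]);uy=np.array([.0455,.999])
B=dict(zip((1,2,3,4),[(560.9,100.9),(556,-5.7),(551.2,-112.6),(546.3,-219.9)]))
def st():
    o=get_obs(); Rm=R.from_rotvec(o["orientation"]).as_matrix()
    print(o["t"],o["ee_pos"].round(1),o["ft_force"].round(1),o["width"]); print(Rm.round(3).tolist())
    for k,b in B.items():
        g=np.r_[np.array(b)-45*ux,110]; print(k,"tool shift to -45 point",(Rm.T@(g-o["ee_pos"])).round(1), "box xy rel", [round(float(np.dot(o["ee_pos"][:2]-b,a)),1) for a in (ux,uy)])
E
python3 -c "from h import *;st()"
```

```text
1.1 [348.3 356.4 222.4] [0.1 0.2 0.3] 11.420506261726931
[[-0.999, 0.049, -0.0], [0.049, 0.999, -0.002], [0.0, -0.002, -1.0]]
1 tool shift to -45 point [-179.8 -244.8  112.7] box xy rel [-224.0, 245.6]
2 tool shift to -45 point [-180.2 -351.5  112.9] box xy rel [-223.9, 352.3]
3 tool shift to -45 point [-180.6 -458.5  113. ] box xy rel [-224.0, 459.3]
4 tool shift to -45 point [-181.  -565.9  113.2] box xy rel [-224.0, 566.7]
```

jog_arm([
  [-1, [-0.3, -0.41, 0], [0, 0, 0]],
  [-1, [-0.3, -0.41, 0], [0, 0, 0]],
  [-1, [-0.3, -0.41, 0], [0, 0, 0]],
  [-1, [-0.3, -0.41, 0], [0, 0, 0]],
  [-1, [-0.3, -0.41, 0], [0, 0, 0]],
  [-1, [-0.3, -0.4, 0], [0, 0, 0]],
  [-1, [0, 0, 0.4], [0, 0, 0]],
  [-1, [0, 0, 0.4], [0, 0, 0]],
  [-1, [0, 0, 0.23], [0, 0, 0]],
  [-1, [0, 0, 0], [0, 0, 0]],
])

```text
t: 2.1
ee_pos: [511.0, 110.2, 116.5]
orientation: [-0.071, -3.134, 0.002]
ft_force: [0.0, 0.5, 0.1]
width: 0.1
grasp_force: 0.0
```

```bash
python3 -c "from h import *;st()"
```

```text
2.1 [511.  110.2 116.5] [0.  0.5 0.1] 0.0682286493473717
[[-0.999, 0.045, -0.007], [0.045, 0.999, -0.001], [0.007, -0.001, -1.0]]
1 tool shift to -45 point [-5.3 -7.   6.5] box xy rel [-50.3, 7.0]
2 tool shift to -45 point [  -5.2 -113.7    6.6] box xy rel [-50.2, 113.8]
3 tool shift to -45 point [  -5.3 -220.8    6.8] box xy rel [-50.3, 220.8]
4 tool shift to -45 point [  -5.2 -328.2    6.9] box xy rel [-50.3, 328.2]
```

jog_arm([
  [-1, [-0.05, -0.07, 0.03], [0, 0, 0]],
  [-1, [0, 0, 0.02], [0, 0, 0]],
  [-1, [0, 0, 0.015], [0, 0, 0]],
  [-1, [0, 0, 0.01], [0, 0, 0]],
  [-1, [0, 0, 0], [0, 0, 0]],
])

```text
t: 2.6
ee_pos: [518.4, 103.2, 112.7]
orientation: [0.071, 3.14, 0.0]
ft_force: [0.1, -0.1, -0.6]
width: 0.4
grasp_force: 0.0
```

jog_arm([
  [-1, [0, 0, 0.01], [0, 0, 0]],
  [-1, [0, 0, 0.01], [0, 0, 0]],
  [-1, [0, 0, 0.01], [0, 0, 0]],
  [-1, [0, 0, 0], [0, 0, 0]],
])

```text
t: 3.0
ee_pos: [518.3, 103.1, 110.3]
orientation: [0.071, 3.14, 0.0]
ft_force: [-3.1, -1.3, 12.2]
width: 0.4
grasp_force: 6.5
```

jog_arm([
  [-1, [0, 0, -0.15], [0, 0, 0]],
  [-1, [0, -0.36, 0], [0, 0, 0]],
  [-1, [0, -0.36, 0], [0, 0, 0]],
  [-1, [0, -0.35, 0], [0, 0, 0]],
  [-1, [0, 0, 0.08], [0, 0, 0]],
  [-1, [0, 0, 0.04], [0, 0, 0]],
  [-1, [0, 0, 0], [0, 0, 0]],
  [-1, [0, 0, 0.015], [0, 0, 0]],
  [-1, [0, 0, 0.015], [0, 0, 0]],
  [-1, [0, 0, 0], [0, 0, 0]],
])

```text
t: 4.0
ee_pos: [513.4, -3.1, 109.2]
orientation: [0.069, 3.141, 0.0]
ft_force: [0.3, -0.5, 0.4]
width: 0.2
grasp_force: 0.4
```

jog_arm([
  [-1, [0, 0, 0.01], [0, 0, 0]],
  [-1, [0, 0, 0.01], [0, 0, 0]],
  [-1, [0, 0, 0], [0, 0, 0]],
])

```text
t: 4.3
ee_pos: [513.4, -3.6, 107.2]
orientation: [0.071, 3.141, 0.0]
ft_force: [-1.0, 2.4, 3.0]
width: 0.8
grasp_force: 1.6
```

jog_arm([
  [-1, [0, 0, 0.015], [0, 0, 0]],
  [-1, [0, 0, 0.015], [0, 0, 0]],
  [-1, [0, 0, 0.015], [0, 0, 0]],
  [-1, [0, 0, 0.015], [0, 0, 0]],
  [-1, [0, 0, 0], [0, 0, 0]],
])

```text
t: 4.8
ee_pos: [513.6, -4.0, 101.0]
orientation: [0.071, 3.14, -0.0]
ft_force: [0.6, 1.7, 1.9]
width: 0.3
grasp_force: 1.2
```

jog_arm([
  [-1, [-0.006, 0, 0.025], [0, 0, 0]],
  [-1, [-0.006, 0, 0.025], [0, 0, 0]],
  [-1, [-0.006, 0, 0.025], [0, 0, 0]],
  [-1, [-0.006, 0, 0.025], [0, 0, 0]],
  [-1, [-0.006, 0, 0.025], [0, 0, 0]],
  [-1, [-0.01, 0, 0.025], [0, 0, 0]],
  [-1, [-0.01, 0, 0.025], [0, 0, 0]],
  [-1, [-0.01, 0, 0.02], [0, 0, 0]],
  [-1, [0, 0, 0], [0, 0, 0]],
])

```text
t: 5.7
ee_pos: [519.0, -4.4, 81.1]
orientation: [-0.071, -3.14, 0.0]
ft_force: [0.2, 0.2, 2.1]
width: 0.4
grasp_force: 0.5
```

jog_arm([
  [-1, [0, 0, 0.015], [0, 0, 0]],
  [-1, [0, 0, 0.015], [0, 0, 0]],
  [-1, [0, 0, 0.015], [0, 0, 0]],
  [-1, [0, 0, 0], [0, 0, 0]],
])

```text
t: 6.1
ee_pos: [519.0, -4.1, 77.0]
orientation: [-0.071, -3.14, 0.0]
ft_force: [-0.9, 0.0, 4.0]
width: 0.5
grasp_force: 1.9
```

jog_arm([
  [-1, [0, 0, 0.015], [0, 0, 0]],
  [-1, [0, 0, 0.01], [0, 0, 0]],
  [-1, [0, 0, 0.01], [0, 0, 0]],
  [-1, [0, 0, 0], [0, 0, 0]],
])

```text
t: 6.5
ee_pos: [519.5, -4.1, 76.0]
orientation: [0.071, 3.14, -0.0]
ft_force: [-9.2, -0.9, 33.6]
width: 0.6
grasp_force: 13.9
```

jog_arm([
  [-1, [0.02, 0, -0.04], [0, 0, 0]],
  [-1, [0, 0, -0.15], [0, 0, 0]],
  [-1, [0, 0, -0.3], [0, 0, 0]],
  [-1, [0, 0, -0.4], [0, 0, 0]],
  [-1, [0, 0, -0.4], [0, 0, 0]],
  [-1, [0.35, 0, -0.3], [0, 0, 0]],
  [-1, [0.4, 0.2, 0], [0, 0, 0]],
  [-1, [0.3, 0.3, 0], [0, 0, 0]],
  [-1, [0, 0.3, 0], [0, 0, 0]],
  [-1, [0, 0, 0], [0, 0, 0]],
])

```text
t: 7.5
ee_pos: [415.4, 82.7, 232.8]
orientation: [0.067, 3.14, 0.001]
ft_force: [0.6, -0.1, 0.6]
width: 0.6
grasp_force: 0.0
```

```bash
python3 - <<'E'
from h import *
d=get_image("top"); cv2.imwrite("pics/top1.png",d["image"]); P=cloud(d)
o=get_obs(); print(o["ee_pos"],o["ft_force"])
for s in range(-60,61,10):
    x,y=np.array(B[2])+s*ux
    m=(np.hypot(P[...,0]-x,P[...,1]-y)<4)&(d["z_map"]>0); print(s,P[m][:,2].round(0)[:5])
E
```

```text
[415.75876057  81.64127997 232.64641227] [0.76524812 0.71355534 0.20510485]
-60 [ 9. 10. 11. 12.  8.]
-50 [14. 11. 10.  9. 11.]
-40 [61. 59. 59. 56. 55.]
-30 [76. 76. 71. 73. 73.]
-20 [87. 88. 88. 87. 86.]
-10 [103. 102.  99.  99. 101.]
0 [118. 112. 114. 115. 114.]
10 [130. 132. 128. 128. 131.]
20 [145. 144. 144. 142. 143.]
30 [158. 159. 158. 158. 156.]
40 [158. 158. 157. 157. 160.]
50 [11. 12. 10.]
60 [14. 12. 12.  9. 11.]
```

View pics/top1.png

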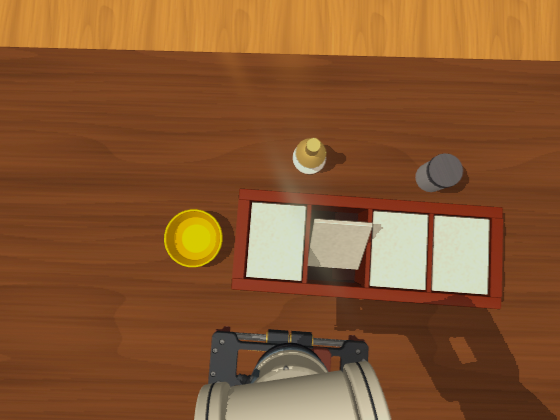

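The bay 2 flap at about (340,245) stands open with a slope of about 1.4 (0.95 rad). The bowl, whisk and caddy haven't moved, and the arm is clear of everything.

```bash
python3 -c "from h import *;print(close_job())"
```

```text
the job is handed in; nothing more can be done
None
```

Bay 2 was the flap: I pushed its -x end down to the stop and left it standing open at about 0.95 rad, with the bowl, caddy and whisk untouched and the job handed in at about 7.5 s.

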